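Load the filter changer and index it one click

TASK

Put the filter cell with the orange collar into the empty pocket of the filter wheel, feeling gently for the hole of its off-centre brass collet, and seat it upright and fully home without ever pressing hard. Let go of it, then use the red post to turn the wheel one click counter-clockwise seen from above, and no further, so that the cell rests at the black reader. Leave the other cells and everything else on the bench as they are.

Things in the scene. Friction and masses are not known exactly. Their poses are not given: they have to be found in the camera images.
- cell_orange: Filter cell to load, 42 mm tall, about 90 g, standing upright on the worktop. Black barrel 30 mm across from 0 to 19 mm height (foot chamfered to 28 mm over the lowest 1.5 mm), orange collar 19 to 22 mm, bare metal neck 22 mm across from 22 to 41 mm to grip from above, orange glass on top. Origin: centre of its underside, z up.
- cell_green: Same make and size as the orange cell, but with a green collar and glass; stands upright on the worktop. Origin: centre of its underside, z up. Leave it alone.
- cell_blue: Same make and size as the orange cell, but with a blue collar and glass; stands upright on the worktop. Origin: centre of its underside, z up. Leave it alone.
- carousel: Fixed filter changer: foot 244 mm across, aluminium wheel 200 mm across with six pockets on a 68 mm radius. Red block at its -x edge (40 mm high): load mark, the empty pocket starts there. Black reader block, 64 mm high, 60 degrees counter-clockwise of it. The other pockets hold fixed white-collared cells, tops 82 mm above the worktop. Origin: on the wheel's axis at the worktop, z up.
- wheel_axis (a point): Point on the wheel's upright axis at the height of the wheel's top face, 40 mm above the worktop.
- load_pocket (a point): Turns with the wheel: middle of the empty pocket on its floor (the wheel's top face, 40 mm above the worktop), where the cell's underside comes to rest. The pocket is a grey cup, 54 mm outside, 18 mm high, with the brass collet in it.
- collet_rim (a point): Turns with the wheel: on the axis of the empty pocket, 58 mm above the worktop, level with the rim of the cup and of the stiff brass collet in it (bore 32.4 mm, wall 3 mm, open down to the pocket floor). The bore is eccentric: its middle lies 5.5 mm from this point, in a direction that differs every time, is not measured and cannot be turned. Delicate: more than 25 N from the cell harms it.
- post_top (a point): Top middle of the turning post on the wheel, 88 mm from the axis, 115 mm above the worktop, starting a quarter turn clockwise (seen from above) of the load mark. Its red grip is an upright cylinder 14 mm across, from 83 to 115 mm above the worktop, on a thinner steel stem. Turns with the wheel.
- wheel (a joint): Angle of the wheel, rad; 0 at the start, grows counter-clockwise seen from above. Detents (clicks) every 60 degrees (1.047 rad): it resists with up to about 0.65 Nm (7.5 N at the post), until half way, then pulls itself to the next click. A side push of a few N on the pocket moves it a little; it springs back.
- dial_gauge: White dial gauge lying on its back, 61x43x13 mm. Bystander.
- marker_red: White felt marker with black cap, 135 mm long, lying. Bystander.
- control_box: Tall light-grey metal box, fixed, 68x109 mm and 236 mm high, on the left of the worktop: an obstacle to pass over or round. Origin: centre of its underside.
- screws: Small white screw jar with blue lid, 42 mm across, 30 mm high. Bystander.
- drops: Small dropper bottle, 34 mm across, 102 mm high. Bystander.

How it is judged:
By the outcome, as a careful person would: the job done as asked, in the order asked, and still so for the second after the job is handed in, with the robot touching nothing.
It also fails if it takes over 72 s, if anything falls off the work surface, if the arm or the gripper's body presses on something with over 40 N, if the wrist force passes 120 N, or if a joint passes its speed limit or range.

ROBOT

A 6-joint arm with a two-finger parallel gripper is mounted at the origin on a cart in front of the work surface, level with it; the furniture and walls round the work are solid. World frame = base frame: x ahead of the robot, y to its left, z up, the work surface at z = 0. Lengths are in m, angles in rad, forces in N, time in s.
With the tool pointing down it reaches from about 0.275 to 0.975 m from the base axis. Payload 8.4 kg.
Tool frame: the origin (TCP) lies on the centre line of the jaws, within the pads' length; the fingertips stand ahead of it and the grasp point (between the pads) lies 11 mm behind it (r.tip_reach is the z of the fingertips in the tool frame, in m); z points along the fingers, y is the line along which they close (so a half turn about z gives the same grasp; the last joint's range is limited). The gripper opens to 92 mm and grips with 3 to 60 N. Pads are 20 mm wide; open, the fingers measure 128 mm over their backs; the gripper's body (75 mm by 189 mm) begins 69 mm behind the grasp point.
Start: joints at [1.106, 0.353, 1.633, -0, 1.155, -0.002], TCP at [0.279, 0.559, 0.223] pointing down, gripper open.
Joint ranges: [-2.63, 2.63], [-0.92, 2.1], [0.06, 2.66], [-1.3, 4.44], [0, 2.69], [-3.02, 3.02]. Speed limits (rad/s): [2.22, 2.22, 2.79, 3.14, 3.14, 3.14].

INTERFACE

Orientations are given as a unit quaternion [w, x, y, z].
In Python, from workcell import r gives the robot as it stands.
- The arm moves only by the tool servo_tool, never from a script. Its argument "motion" is a list of rows, each a list of 4 numbers: the shift along the world's x, y, z as a fraction of full scale, then the turn about the world's z as a fraction of full scale. A call has 1 to 12 rows; each row shifts and turns the commanded pose from where the row before left it; what a row does not reach is not made up. Full scale, the value 1, is 0.025 m for a shift and 0.15 rad for a turn. A row lasts 1/10 s, in which the tool goes at most 50 mm and 8.59 degrees, less where a joint would pass 70% of its speed; a pose out of reach is approached as far as the arm can. A call with a number of a shift or a turn outside -1 to 1 is refused whole. A call with a gripper value outside its range is refused whole. "grip" is the closure, from -1 (fully open) to 1 (shut), set as the call begins (left out, the last holds). The fingers move at their own pace and stop on an object; the grip force is fixed at half the most. Time passes only in rows, so rows that do not move let the fingers close. It gives the time, the measured TCP pose, the force, the opening and the grip force at its end, in the units of the state.
- r.read_state(): the state, without advancing time (a new reading comes with each control period).
- r.grab_frame(name): name is "side" or "top"; returns (picture, depth): 480x640x3 uint8, red, green, blue; 480x640 float32, m along the optical axis (not along the pixel's ray), 0 where there is no reading.
- r.calibration(name): a dict with "mtx" (3x3 intrinsics, pixels), "R" (3x3) and "t" (3): a world point X has camera coordinates R X + t. Camera axes: x right, y down, z forward; pixel columns grow to the right and rows downward; lengths in m; the calibration is good to about 2 mm. A picture is of the moment at which its call begins. calibration takes no time and is no camera call.
- r.hand_in(): hands the job in; it is judged then, once.
The state is a dict: "clock": time; "joint_positions": joint angles; "qd": joint speeds; "joint_torque": joint torques, N m; "position": TCP position; "ee_rot": TCP orientation; "force": force on the tool from outside, world axes, zero at the start; "wrist_torque": the same for the moment, N m; "grip_width": opening from 0.0 (shut) to 1.0 (fully open); "gripper_force": force on a finger pad.
Only numpy, scipy, OpenCV 4.12 (cv2) and the standard library are available. Lean on these libraries where they do the work, as an engineer would, in place of code of your own. Each camera call takes 0.05 s, during which the arm holds its last target. There are 200 camera calls.

## Working session

There is one attempt and no reset: what is moved stays moved. The work goes in short steps, Python scripts to look and compute and a tool call to move; the robot and the scene stay as the last step left them, time stands still between calls to the robot, and variables do not carry over. Pictures are saved under pics/ and viewed, at most 10 in all, crops included, and the job is handed in when it is done.

Besides the shell and the picture viewer there is one more tool, called after "Call:" by a JSON object that holds its "op" and its "data", one argument or row to a line. servo_tool: Moves the arm, as the interface text tells. Its arguments: {"type":"object","properties":{"motion":{"type":"array","items":{"type":"array","items":{"type":"number"}}},"grip":{"type":"number"}},"required":["motion"]}

```bash
mkdir -p pics; ls; cat > h.py <<'E'
import numpy as np, cv2
from workcell import r
def ray(cam,u,v):
    c=r.calibration(cam);M,R,t=map(np.array,(c["mtx"],c["R"],c["t"]))
    return -R.T@t, R.T@np.linalg.inv(M)@np.array([u,v,1.])
def onplane(cam,u,v,z):
    o,d=ray(cam,u,v); return o+d*(z-o[2])/d[2]
def proj(cam,X):
    c=r.calibration(cam);M,R,t=map(np.array,(c["mtx"],c["R"],c["t"]))
    p=M@(R@np.array(X)+t); return p[:2]/p[2]
def cloud(cam,D):
    c=r.calibration(cam);M,R,t=map(np.array,(c["mtx"],c["R"],c["t"]))
    v,u=np.mgrid[:480,:640]; P=np.stack([u,v,np.ones_like(u)],-1)@np.linalg.inv(M).T*D[...,None]
    return (P-t)@R
E
python3 - <<'E'
from h import *
for c in("top","side"):
    I,D=r.grab_frame(c); np.savez(c+"0",I=I,D=D); cv2.imwrite(f"pics/{c}0.png",I[...,::-1]); print(c,ray(c,320,240))
print(r.read_state(), r.tip_reach)
E
```

```text
pics
top (array([ 0.27535892, -0.00258961,  1.80251312]), array([ 0.14943887, -0.00711235, -0.9888709 ]))
side (array([ 0.31999118, -0.77739546,  0.82730424]), array([ 0.22811645,  0.71114684, -0.66518494]))
{'clock': 0.1, 'joint_positions': array([ 1.10557120e+00,  3.53545939e-01,  1.63407026e+00, -2.57221096e-05,
        1.15520815e+00, -2.38142496e-03]), 'qd': array([-0.00030038, -0.00041621, -0.00334907,  0.00022516, -0.00020438,
        0.00085761]), 'joint_torque': array([-1.89265425e-03, -5.94916141e+01, -3.34925902e+01,  6.97792042e-02,
        1.85326865e-02, -7.78985827e-05]), 'position': array([0.27885631, 0.55884517, 0.22195485]), 'ee_rot': array([-1.31236232e-04,  2.29356595e-01,  9.73342269e-01, -6.01818519e-04]), 'force': array([-0.40143235,  0.8360637 , -0.04651897]), 'wrist_torque': array([-0.01007322, -0.01892416, -0.00440107]), 'gripper_force': 0.0, 'grip_width': 0.9988155837854442} 0.008
```

View pics/top0.png

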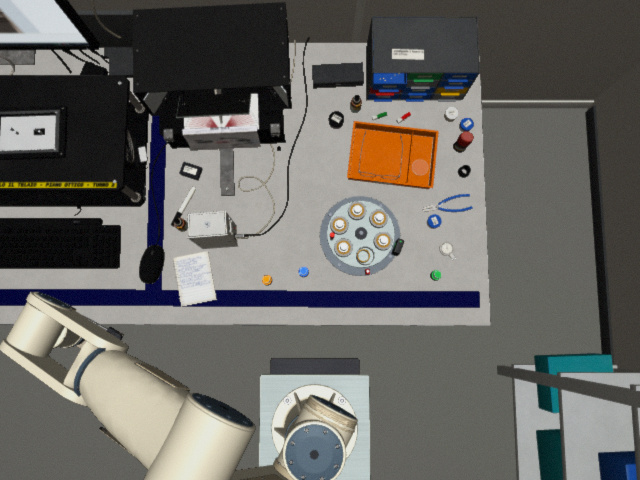

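View pics/side0.png

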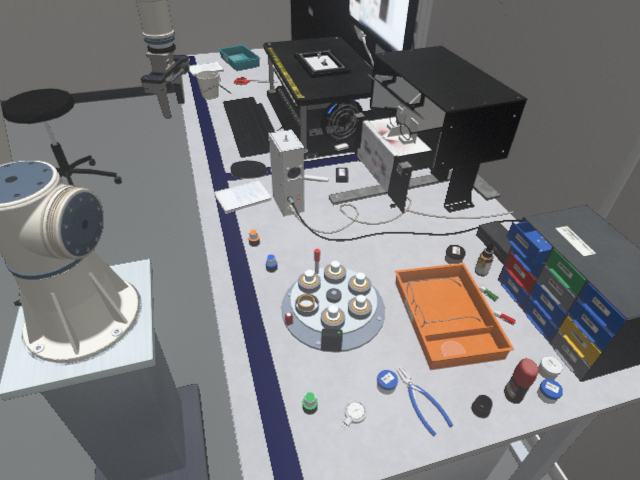

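Top view: orange cell (267,280), blue (303,272), green (436,275), wheel hub (361,234), load mark (367,271), reader (398,247), post (333,236). Side view: orange (253,238), blue (271,263), empty pocket (307,304), post top (317,252).

```bash
python3 - <<'E'
from h import *
T=np.load("top0.npz");S=np.load("side0.npz")
a=cv2.resize(T["I"][188:284,312:412],None,fx=4,fy=4,interpolation=cv2.INTER_CUBIC)
b=cv2.resize(S["I"][240:356,275:393],None,fx=3.3,fy=3.3,interpolation=cv2.INTER_CUBIC)
H=max(a.shape[0],b.shape[0]); o=np.zeros((H,a.shape[1]+b.shape[1],3),np.uint8); o[:a.shape[0],:a.shape[1]]=a;o[:b.shape[0],a.shape[1]:]=b
cv2.imwrite("pics/crop.png",o[...,::-1])
def blobs(cam,I,name,lo,hi,box,z,amin=6):
    h=cv2.cvtColor(I,cv2.COLOR_RGB2HSV); m=cv2.inRange(h,lo,hi); u0,v0,u1,v1=box
    k=np.zeros_like(m);k[v0:v1,u0:u1]=m[v0:v1,u0:u1]
    n,_,st,ce=cv2.connectedComponentsWithStats(k)
    for i in range(1,n):
        if st[i,4]>=amin: print(cam,name,st[i],ce[i].round(2),onplane(cam,*ce[i],z).round(4))
B={"top":(240,190,450,290),"side":(230,220,400,420)}
for c,X in(("top",T),("side",S)):
    I=X["I"]
    blobs(c,I,"orange",(8,150,100),(20,255,255),B[c],.042 if c=="top" else .036)
    blobs(c,I,"blue",(100,150,80),(125,255,255),B[c],.042)
    blobs(c,I,"green",(50,150,60),(80,255,255),B[c],.042)
    blobs(c,I,"red",(0,120,60),(6,255,255),B[c],.115)
    blobs(c,I,"red2",(170,120,60),(179,255,255),B[c],.115)
    blobs(c,I,"white",(0,0,215),(179,40,255),B[c],.082)
    print(r.calibration(c)["mtx"])
P=cloud("top",T["D"]); 
for u,v in((267,280),(361,234),(358,211),(333,236),(300,310),(210,225)): print(u,v,P[v,u].round(4))
E
```

```text
top orange [351 204   5  12  15] [352.2 210. ] [ 0.6318 -0.111   0.042 ]
top orange [358 209   6   7   9] [361.22 212.67] [ 0.6238 -0.1377  0.042 ]
top orange [373 212   5   5   6] [374.67 213.67] [ 0.6208 -0.1776  0.042 ]
top orange [372 218   6   6   9] [374.11 221.  ] [ 0.5987 -0.1757  0.042 ]
top orange [380 218   5   6   9] [382.78 221.  ] [ 0.5987 -0.2014  0.042 ]
top orange [333 220  12  11  21] [336.43 226.9 ] [ 0.5807 -0.0639  0.042 ]
top orange [344 221   2   6   6] [344.83 223.5 ] [ 0.591  -0.0888  0.042 ]
top orange [377 235  13  12  28] [382.07 242.32] [ 0.5348 -0.1983  0.042 ]
top orange [337 242   8  12  15] [339.13 248.6 ] [ 0.5159 -0.0716  0.042 ]
top orange [346 242   4  11  13] [347.92 246.92] [ 0.5209 -0.0976  0.042 ]
top orange [262 275  10  10  63] [266.65 279.56] [0.424  0.1408 0.042 ]
top blue [442 198   8   4  12] [446.   199.42] [ 0.6644 -0.3905  0.042 ]
top blue [439 208  11   3  16] [443.75 209.19] [ 0.6347 -0.3829  0.042 ]
top blue [428 215  13  13  82] [433.72 221.06] [ 0.5988 -0.3522  0.042 ]
top blue [299 268   9   8  48] [303.31 271.23] [0.4487 0.0336
[... 3760 characters left out ...]

side white [359 396   9  10  33] [362.88 399.36] [ 0.5253 -0.4112  0.082 ]
side white [366 400  18  20  97] [372.41 410.82] [ 0.5336 -0.4361  0.082 ]
side white [347 402  17  17 207] [355.29 409.95] [ 0.5053 -0.4263  0.082 ]
side white [376 414   9   6  29] [380.76 417.  ] [ 0.5433 -0.4506  0.082 ]
side white [346 417   5   3  11] [348.27 418.27] [ 0.4884 -0.4373  0.082 ]
[[448.8329746    0.         313.19621862]
 [  0.         448.8329746  241.28167549]
 [  0.           0.           1.        ]]
267 280 [0.423  0.14   0.0386]
361 234 [ 0.5555 -0.1345  0.0672]
358 211 [ 0.6216 -0.1256  0.0782]
333 236 [ 0.5416 -0.0515  0.1168]
300 310 [ 0.3374  0.0439 -0.0046]
210 225 [0.5541 0.2793 0.2222]
```

View pics/crop.png

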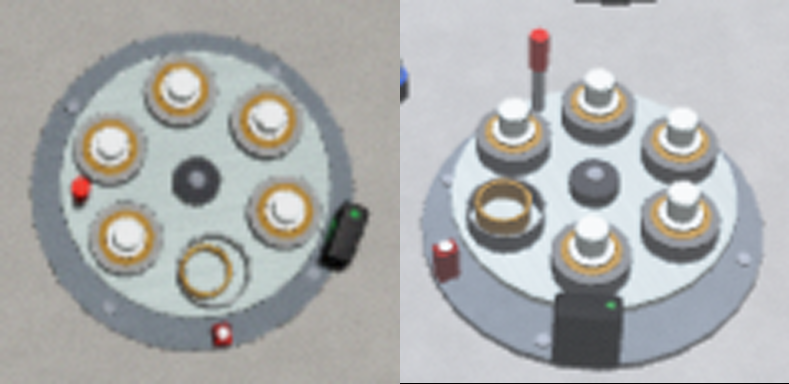

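The crop shows the empty cup at about (213,271) in its left half. The brass ring at (205,270) is shifted left (+y) in it. The post is at (80,188), the load mark at (222,334) and the reader at (345,237).

```bash
python3 - <<'E'
from h import *
L=np.array([.4947,-.1453])
for c in("top","side"):
    I=np.load(c+"0.npz")["I"]; k=8
    p=proj(c,[*L,.058]); x0,y0=(p-16).astype(int); A=cv2.resize(I[y0:y0+32,x0:x0+32],None,fx=k,fy=k,interpolation=cv2.INTER_CUBIC)
    h=cv2.cvtColor(A,cv2.COLOR_RGB2HSV); m=cv2.inRange(h,(8,75,90),(28,255,255)); m=cv2.morphologyEx(m,cv2.MORPH_CLOSE,np.ones((9,9)))
    cs,_=cv2.findContours(m,cv2.RETR_CCOMP,cv2.CHAIN_APPROX_NONE)
    for q in cs:
        if len(q)>60:
            (u,v),ax,an=cv2.fitEllipse(q); u=(u+.5)/k-.5+x0; v=(v+.5)/k-.5+y0
            P=onplane(c,u,v,.058); print(c,np.round([u,v],2),np.round(np.array(ax)/k,2),P.round(4),((P[:2]-L)*1000).round(1))
# orange cell & neighbours' cell collars for bias; ring offset of filled neighbours
for c,X,w in(("top",(.424,.141),9),("side",(.424,.143),9)):
    I=np.load(c+"0.npz")["I"];p=proj(c,[*X,.03]);x0,y0=(p-w).astype(int)
    A=I[y0-3:y0+2*w+3,x0:x0+2*w];h=cv2.cvtColor(A,cv2.COLOR_RGB2HSV);m=cv2.inRange(h,(5,110,90),(22,255,255))
    cnt=np.argwhere(m>0); print(c,"top-face",cnt.min(0)+[y0-3,x0],cnt.max(0)+[y0-3,x0],p.round(1)); print("\n".join("".join('#' if q else '.' for q in row) for row in m))
E
```

```text
top [362.84 255.34] [12.95 13.34] [ 0.494 -0.14   0.058] [-0.7  5.3]
top [362.91 255.38] [10.5  11.02] [ 0.4939 -0.1402  0.058 ] [-0.8  5.1]
top [348.61 247.03] [ 2.66 10.61] [ 0.5184 -0.0987  0.058 ] [23.7 46.6]
top [377.51 242.05] [2.73 8.41] [ 0.5332 -0.1832  0.058 ] [ 38.5 -37.9]
side [305.95 301.48] [15.11 17.25] [ 0.4938 -0.144   0.058 ] [-0.9  1.3]
side [306.08 301.67] [ 9.45 13.  ] [ 0.4939 -0.1446  0.058 ] [-0.8  0.7]
side [308.98 285.06] [1.25 8.65] [ 0.5138 -0.0982  0.058 ] [19.1 47.1]
top top-face [275 262] [284 271] [266.9 279.9]
..................
..................
..................
..................
..................
..................
..................
..................
........#####.....
......########....
......########....
.....##########...
.....##########...
.....#######.##...
.....##########...
.....######.##....
......########....
........####......
..................
..................
..................
..................
..................
..................
side top-face [230 249] [240 258] [252.6 235.1]
..................
..................
..................
..................
..................
..................
..................
........#####.....
.......######.....
.......######.....
........####......
..................
..................
......#........#..
......#........#..
......##......##..
......###...####..
.......########...
..................
..................
..................
..................
..................
..................
```

Call:
{"op": "servo_tool", "data": {
  "motion": [
    [0,-0.5,0,-0.3],
    [0,-1,0,-0.6],
    [0,-1,0,-0.6],
    [0,-1,0,-0.6],
    [0,-1,0,-0.6],
    [0,-1,0,-0.6],
    [0,-1,0,-0.6],
    [0,-1,0,-0.6],
    [0,-1,0,-0.6],
    [0,-1,0,-0.6],
    [0,-1,0,-0.5],
    [0,-1,0,-0.1]
  ]
}}

```text
clock: 1.3
position: [0.2787, 0.2706, 0.2224]
ee_rot: [0.0, 0.648, 0.761, -0.0]
force: [0.8, 0.2, 0.9]
grip_width: 0.997
gripper_force: 0.0
```

Call:
{"op": "servo_tool", "data": {
  "motion": [
    [0.3,-1,0,0],
    [0.8,-1,0,0],
    [1,-1,0,0],
    [1,-1,0,0],
    [1,-0.7,0,0],
    [0.9,-0.3,0,0],
    [0.5,-0.1,0,0],
    [0.3,0,0,0],
    [0,0,0,0],
    [0,0,0,0]
  ]
}}

```text
clock: 2.3
position: [0.4232, 0.1447, 0.2224]
ee_rot: [-0.0, 0.647, 0.763, -0.0]
force: [0.3, -0.1, -1.1]
grip_width: 1.001
gripper_force: 0.0
```

```bash
python3 - <<'E'
from h import *
for u,v in((252.8,231.4),): print(onplane("side",u,v,.042))
s=r.read_state(); print(s["position"],s["ee_rot"],s["joint_positions"],s["clock"])
E
```

```text
[0.42571841 0.14407832 0.042     ]
[0.42318029 0.14469501 0.22235559] [-3.28236180e-04  6.46918018e-01  7.62559408e-01 -3.46582234e-04] [3.25945718e-01 7.18758423e-02 1.99537869e+00 2.33547029e-04
 1.07527045e+00 1.62110128e-01] 2.3
```

Call:
{"op": "servo_tool", "data": {
  "motion": [
    [0.09,-0.05,-0.6,0],
    [0,0,-1,0],
    [0,0,-1,0],
    [0,0,-1,0],
    [0,0,-1,0],
    [0,0,-1,0],
    [0,0,-0.9,0],
    [0,0,-0.6,0],
    [0,0,-0.4,0],
    [0,0,0,0],
    [0,0,0,0]
  ]
}}

```text
clock: 3.4
position: [0.4262, 0.1433, 0.0355]
ee_rot: [0.0, 0.647, 0.762, 0.0]
force: [0.1, 0.5, 0.9]
grip_width: 0.998
gripper_force: 0.0
```

Call:
{"op": "servo_tool", "data": {
  "motion": [
    [0,0,0,0],
    [0,0,0,0],
    [0,0,0,0],
    [0,0,0,0],
    [0,0,0,0],
    [0,0,0,0],
    [0,0,0,0],
    [0,0,0,0],
    [0,0,0,0],
    [0,0,0,0]
  ],
  "grip": 1
}}

```text
clock: 4.4
position: [0.4263, 0.143, 0.0351]
ee_rot: [-0.0, 0.647, 0.762, -0.0]
force: [-0.3, -0.3, -0.8]
grip_width: 0.228
gripper_force: 30.0
```

Call:
{"op": "servo_tool", "data": {
  "motion": [
    [0,0,0.3,0],
    [0,0,0.7,0],
    [0,0,1,0],
    [0,0,1,0],
    [0,0,1,0],
    [0,-0.4,1,0],
    [0,-0.8,0.4,0],
    [0,-1,0,0],
    [0,-1,0,0],
    [0,-1,0,0],
    [0,-1,0,0],
    [0,-1,0,0]
  ]
}}

```text
clock: 5.6
position: [0.426, -0.013, 0.1706]
ee_rot: [0.0, 0.647, 0.762, 0.0]
force: [0.3, 0.2, -0.7]
grip_width: 0.225
gripper_force: 30.0
```

Call:
{"op": "servo_tool", "data": {
  "motion": [
    [0.3,-1,0,0],
    [0.5,-1,0,0],
    [0.6,-1,0,0],
    [0.6,-1,0,0],
    [0.4,-0.7,0,0],
    [0.3,-0.4,0,0],
    [0,0,0,0],
    [0,0,0,0],
    [0,0,0,0]
  ]
}}

```text
clock: 6.5
position: [0.4931, -0.1386, 0.17]
ee_rot: [-0.0, 0.647, 0.763, -0.0]
force: [-0.1, -0.2, -1.8]
grip_width: 0.23
gripper_force: 30.0
```

```bash
python3 - <<'E'
from h import *
s=r.read_state(); p=s["position"]; print(p,s["force"],s["wrist_torque"],s["clock"])
I,D=r.grab_frame("side"); q=proj("side",[*p[:2],p[2]-.035]); print(q); np.savez("side1",I=I,D=D)
x0,y0=int(q[0]-50),int(q[1]-75); A=cv2.resize(I[y0:y0+120,x0:x0+100],None,fx=5,fy=5,interpolation=cv2.INTER_CUBIC); cv2.imwrite("pics/held.png",A[...,::-1]); print(x0,y0)
h=cv2.cvtColor(I,cv2.COLOR_RGB2HSV);m=cv2.inRange(h,(5,130,90),(22,255,255)); 
for v,u in np.argwhere(m[y0:y0+120,x0:x0+100])[::]: pass
c=np.argwhere(m[y0+30:y0+90,x0+20:x0+80])+[y0+30,x0+20]; print(c.min(0),c.max(0),c.mean(0)); print("pred collar",proj("side",[*p[:2],p[2]-.0145]))
E
```

```text
[ 0.4930729  -0.13855142  0.1699635 ] [-0.13662386 -0.24379421 -1.77471969] [-0.07575283  0.09709635  0.01338837] 6.5
[304.85698868 275.95273894]
254 200
[259 300] [273 311] [265.4        305.68571429]
pred collar [304.81634014 269.17688767]
```

View pics/held.png

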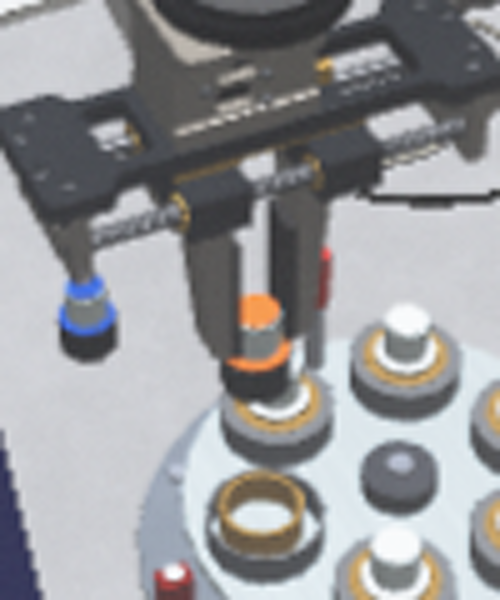

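Call:
{"op": "servo_tool", "data": {
  "motion": [
    [0.04,-0.04,-0.4,0],
    [0,0,-0.8,0],
    [0,0,-0.8,0],
    [0,0,-0.6,0],
    [0,0,-0.3,0],
    [0,0,0,0],
    [0,0,0,0]
  ]
}}

```text
clock: 7.25
position: [0.495, -0.1404, 0.0978]
ee_rot: [0.0, 0.647, 0.762, 0.0]
force: [-0.0, -0.0, -0.9]
grip_width: 0.23
gripper_force: 30.0
```

Call:
{"op": "servo_tool", "data": {
  "motion": [
    [0,0,-0.04,0],
    [0,0,-0.04,0],
    [0,0,-0.04,0],
    [0,0,0,0]
  ]
}}

```text
clock: 7.65
position: [0.4948, -0.1405, 0.0947]
ee_rot: [0.0, 0.647, 0.762, 0.0]
force: [0.4, -0.3, -0.7]
grip_width: 0.226
gripper_force: 30.0
```

Call:
{"op": "servo_tool", "data": {
  "motion": [
    [0,0,-0.02,0],
    [0,0,-0.02,0],
    [0,0,0,0]
  ]
}}

```text
clock: 7.95
position: [0.4947, -0.1405, 0.0935]
ee_rot: [-0.0, 0.647, 0.762, -0.0]
force: [-0.1, -0.2, -0.7]
grip_width: 0.23
gripper_force: 30.0
```

Call:
{"op": "servo_tool", "data": {
  "motion": [
    [-0.02,0.03,-0.02,0],
    [0,0,-0.02,0],
    [0,0,0,0]
  ]
}}

```text
clock: 8.25
position: [0.4942, -0.1397, 0.0925]
ee_rot: [-0.0, 0.647, 0.762, -0.0]
force: [-0.2, 0.1, -1.6]
grip_width: 0.229
gripper_force: 30.0
```

Call:
{"op": "servo_tool", "data": {
  "motion": [
    [0,0,-0.02,0],
    [0,0,0,0]
  ]
}}

```text
clock: 8.45
position: [0.4943, -0.1397, 0.092]
ee_rot: [-0.0, 0.647, 0.762, -0.0]
force: [-0.4, 0.6, -0.9]
grip_width: 0.227
gripper_force: 30.0
```

Call:
{"op": "servo_tool", "data": {
  "motion": [
    [0,0,-0.02,0],
    [0,0,0,0]
  ]
}}

```text
clock: 8.65
position: [0.4942, -0.1397, 0.0915]
ee_rot: [-0.0, 0.647, 0.762, -0.0]
force: [0.4, -0.5, -1.9]
grip_width: 0.228
gripper_force: 30.0
```

Call:
{"op": "servo_tool", "data": {
  "motion": [
    [0,0,-0.02,0],
    [0,0,0,0]
  ]
}}

```text
clock: 8.85
position: [0.4942, -0.1397, 0.091]
ee_rot: [-0.0, 0.647, 0.762, -0.0]
force: [0.2, -0.2, -1.3]
grip_width: 0.228
gripper_force: 30.0
```

Call:
{"op": "servo_tool", "data": {
  "motion": [
    [0,0,-0.02,0],
    [0,0,-0.02,0],
    [0,0,0,0]
  ]
}}

```text
clock: 9.15
position: [0.4942, -0.1397, 0.09]
ee_rot: [-0.0, 0.647, 0.762, -0.0]
force: [-0.1, 0.4, -2.3]
grip_width: 0.226
gripper_force: 30.0
```

Call:
{"op": "servo_tool", "data": {
  "motion": [
    [0,0,-0.02,0],
    [0,0,-0.02,0],
    [0,0,0,0]
  ]
}}

```text
clock: 9.45
position: [0.4942, -0.1397, 0.089]
ee_rot: [-0.0, 0.647, 0.762, -0.0]
force: [0.2, -0.7, -0.8]
grip_width: 0.23
gripper_force: 30.0
```

Call:
{"op": "servo_tool", "data": {
  "motion": [
    [0,0,-0.02,0],
    [0,0,-0.02,0],
    [0,0,0,0]
  ]
}}

```text
clock: 9.75
position: [0.4942, -0.1397, 0.088]
ee_rot: [-0.0, 0.647, 0.762, -0.0]
force: [0.4, 0.2, -0.7]
grip_width: 0.224
gripper_force: 30.0
```

Call:
{"op": "servo_tool", "data": {
  "motion": [
    [0,0,-0.04,0],
    [0,0,-0.04,0],
    [0,0,-0.04,0],
    [0,0,0,0]
  ]
}}

```text
clock: 10.15
position: [0.4942, -0.1397, 0.0849]
ee_rot: [-0.0, 0.647, 0.762, -0.0]
force: [-0.5, -0.1, -1.1]
grip_width: 0.23
gripper_force: 30.0
```

Call:
{"op": "servo_tool", "data": {
  "motion": [
    [0,0,-0.04,0],
    [0,0,-0.04,0],
    [0,0,-0.04,0],
    [0,0,0,0]
  ]
}}

```text
clock: 10.55
position: [0.4942, -0.1397, 0.0819]
ee_rot: [-0.0, 0.647, 0.762, -0.0]
force: [0.1, 0.4, -0.9]
grip_width: 0.225
gripper_force: 30.0
```

Call:
{"op": "servo_tool", "data": {
  "motion": [
    [0,0,-0.04,0],
    [0,0,-0.04,0],
    [0,0,-0.04,0],
    [0,0,0,0]
  ]
}}

```text
clock: 10.95
position: [0.4942, -0.1397, 0.0789]
ee_rot: [-0.0, 0.647, 0.762, -0.0]
force: [0.0, -0.5, -1.5]
grip_width: 0.226
gripper_force: 30.0
```

Call:
{"op": "servo_tool", "data": {
  "motion": [
    [0,0,-0.02,0],
    [0,0,-0.02,0],
    [0,0,0,0]
  ]
}}

```text
clock: 11.25
position: [0.4943, -0.1397, 0.078]
ee_rot: [-0.0, 0.647, 0.762, -0.0]
force: [0.5, -0.0, -0.7]
grip_width: 0.226
gripper_force: 30.0
```

Call:
{"op": "servo_tool", "data": {
  "motion": [
    [0,0,-0.02,0],
    [0,0,-0.02,0],
    [0,0,0,0]
  ]
}}

```text
clock: 11.55
position: [0.4942, -0.1397, 0.077]
ee_rot: [-0.0, 0.647, 0.762, -0.0]
force: [-0.0, 0.2, -0.6]
grip_width: 0.225
gripper_force: 30.0
```

Call:
{"op": "servo_tool", "data": {
  "motion": [
    [0,0,-0.02,0],
    [0,0,-0.02,0],
    [0,0,0,0]
  ]
}}

```text
clock: 11.85
position: [0.4943, -0.1397, 0.076]
ee_rot: [-0.0, 0.647, 0.762, -0.0]
force: [0.1, 0.1, -1.1]
grip_width: 0.227
gripper_force: 30.0
```

Call:
{"op": "servo_tool", "data": {
  "motion": [
    [0,0,-0.02,0],
    [0,0,0,0]
  ]
}}

```text
clock: 12.05
position: [0.4943, -0.1397, 0.0755]
ee_rot: [-0.0, 0.647, 0.762, 0.0]
force: [0.6, -0.5, -1.1]
grip_width: 0.228
gripper_force: 30.0
```

Call:
{"op": "servo_tool", "data": {
  "motion": [
    [0,0,-0.01,0],
    [0,0,0,0]
  ]
}}

```text
clock: 12.25
position: [0.4943, -0.1397, 0.0753]
ee_rot: [-0.0, 0.647, 0.762, -0.0]
force: [0.2, -0.0, -0.8]
grip_width: 0.223
gripper_force: 30.0
```

Call:
{"op": "servo_tool", "data": {
  "motion": [
    [0,0,-0.01,0],
    [0,0,0,0]
  ]
}}

```text
clock: 12.45
position: [0.4943, -0.1397, 0.0751]
ee_rot: [-0.0, 0.647, 0.762, -0.0]
force: [0.6, 0.4, -1.2]
grip_width: 0.232
gripper_force: 30.0
```

Call:
{"op": "servo_tool", "data": {
  "motion": [
    [0,0,-0.01,0],
    [0,0,0,0]
  ]
}}

```text
clock: 12.65
position: [0.4943, -0.1398, 0.075]
ee_rot: [0.0, 0.647, 0.762, -0.0]
force: [-0.4, 0.7, 2.8]
grip_width: 0.229
gripper_force: 30.0
```

Call:
{"op": "servo_tool", "data": {
  "motion": [
    [0,0,-0.01,0],
    [0,0,0,0]
  ]
}}

```text
clock: 12.85
position: [0.4943, -0.1398, 0.075]
ee_rot: [0.0, 0.647, 0.762, 0.0]
force: [-2.0, 0.2, 6.3]
grip_width: 0.227
gripper_force: 30.0
```

Call:
{"op": "servo_tool", "data": {
  "motion": [
    [0,0,0,0],
    [0,0,0,0],
    [0,0,0,0],
    [0,0,0,0],
    [0,0,0,0],
    [0,0,0,0]
  ],
  "grip": 0.05
}}

```text
clock: 13.45
position: [0.4942, -0.1397, 0.0745]
ee_rot: [-0.0, 0.647, 0.762, -0.0]
force: [-0.1, 0.5, 0.4]
grip_width: 0.474
gripper_force: 0.0
```

Call:
{"op": "servo_tool", "data": {
  "motion": [
    [0,0,0.1,0],
    [0,0,0.3,0],
    [0,0,0.5,0],
    [0,0,0.8,0],
    [0,0,1,0],
    [0,0,1,0],
    [0,0,0.8,0],
    [0,0,0.3,0],
    [0,0,0,0]
  ]
}}

```text
clock: 14.35
position: [0.495, -0.1399, 0.1961]
ee_rot: [0.001, 0.647, 0.762, 0.001]
force: [0.8, 0.5, -0.3]
grip_width: 0.475
gripper_force: 0.0
```

```bash
python3 - <<'E'
from h import *
s=r.read_state(); print(s["position"],s["clock"])
I,D=r.grab_frame("side"); A=cv2.resize(I[225:345,270:390],None,fx=5,fy=5,interpolation=cv2.INTER_CUBIC); cv2.imwrite("pics/seated.png",A[...,::-1])
h=cv2.cvtColor(I,cv2.COLOR_RGB2HSV);m=cv2.inRange(h,(5,130,90),(22,255,255))[270:320,290:325];n,_,st,ce=cv2.connectedComponentsWithStats(m)
for i in range(1,n): print(st[i]+[290,270,0,0,0],ce[i]+[290,270])
print(proj("side",[.4943,-.1398,.082]),proj("side",[.4943,-.1398,.061]))
E
```

```text
[ 0.49497573 -0.13992815  0.1960848 ] 14.35
[302 290   8   6  41] [305.29268293 292.46341463]
[299 297  14   7  37] [305.59459459 300.64864865]
[305.64403942 292.88807537] [305.672097   299.16093542]
```

View pics/seated.png

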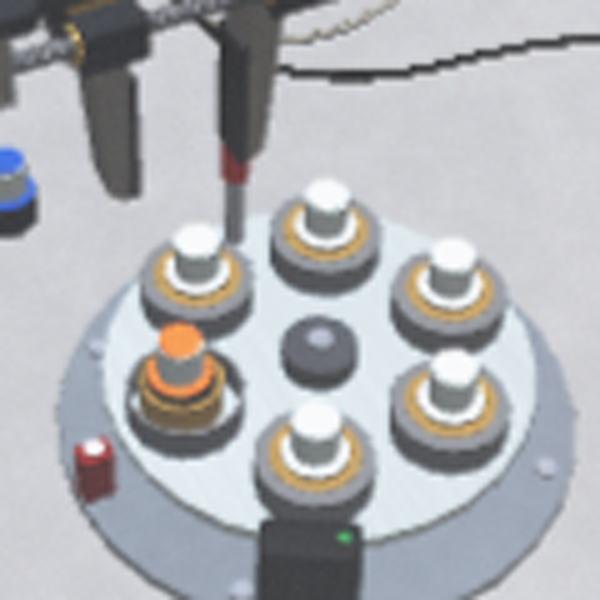

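The orange cell stands upright in the brass collet: glass at crop (182,342), collar just above the rim, level with its neighbours. Next is the post.

Call:
{"op": "servo_tool", "data": {
  "motion": [
    [0.3,0.5,0,0],
    [0.5,0.9,0,0],
    [0.5,0.9,0,0],
    [0.5,0.9,0,0],
    [0.25,0.45,0,0],
    [0,0,-0.6,0],
    [0,0,-1,0],
    [0,0,-1,0],
    [0,0,-0.8,0],
    [0,0,-0.4,0],
    [0,0,-0.1,0],
    [0,0,0,0]
  ]
}}

```text
clock: 15.6
position: [0.5456, -0.0484, 0.097]
ee_rot: [-0.0, 0.647, 0.762, -0.0]
force: [0.1, -0.4, 0.3]
grip_width: 0.475
gripper_force: 0.0
```

Call:
{"op": "servo_tool", "data": {
  "motion": [
    [0,0,0,0]
  ]
}}

```text
clock: 15.7
position: [0.5462, -0.0485, 0.0979]
ee_rot: [0.001, 0.647, 0.762, 0.0]
force: [-0.1, -0.2, -0.1]
grip_width: 0.476
gripper_force: 0.0
```

Call:
{"op": "servo_tool", "data": {
  "motion": [
    [0,0,0,0],
    [0,0,0,0],
    [0,0,0,0],
    [0,0,0,0],
    [0,0,0,0],
    [0,0,0,0]
  ],
  "grip": 1
}}

```text
clock: 16.3
position: [0.5459, -0.0485, 0.0974]
ee_rot: [0.0, 0.647, 0.762, 0.0]
force: [0.1, 0.4, 3.6]
grip_width: 0.143
gripper_force: 30.0
```

```bash
python3 - <<'E'
from h import *
s=r.read_state();p=s["position"][:2];print(p,s["force"],s["grip_width"])
c=np.array([.5618,-.1342]);d=p-c;a0=np.arctan2(d[1],d[0]);R=np.hypot(*d);print(R,np.degrees(a0))
a=a0+np.radians(np.arange(0,61,3));P=c+R*np.c_[np.cos(a),np.sin(a)];print((np.diff(P,axis=0)/.025).round(3).tolist(),P[-1])
E
```

```text
[ 0.5458853  -0.04849038] [0.08987576 0.44374261 3.57007057] 0.1434477802566891
0.0871746276999151 100.51897296323831
[[-0.179, -0.038], [-0.176, -0.047], [-0.174, -0.056], [-0.17, -0.065], [-0.167, -0.074], [-0.163, -0.083], [-0.158, -0.091], [-0.153, -0.099], [-0.148, -0.107], [-0.142, -0.115], [-0.136, -0.122], [-0.129, -0.129], [-0.122, -0.136], [-0.115, -0.142], [-0.107, -0.148], [-0.099, -0.153], [-0.091, -0.158], [-0.083, -0.163], [-0.074, -0.167], [-0.065, -0.17]] [ 0.47961595 -0.10512772]
```

Call:
{"op": "servo_tool", "data": {
  "motion": [
    [-0.18,-0.04,0,0.35],
    [-0.175,-0.045,0,0.35],
    [-0.175,-0.055,0,0.35],
    [-0.17,-0.065,0,0.35],
    [-0.165,-0.075,0,0.35]
  ]
}}

```text
clock: 16.8
position: [0.5254, -0.055, 0.0975]
ee_rot: [0.001, 0.541, 0.841, 0.001]
force: [5.2, 3.9, -1.6]
grip_width: 0.142
gripper_force: 30.0
```

Call:
{"op": "servo_tool", "data": {
  "motion": [
    [-0.165,-0.085,0,0.35],
    [-0.16,-0.09,0,0.35],
    [-0.155,-0.1,0,0.35],
    [-0.15,-0.105,0,0.35],
    [-0.14,-0.115,0,0.35]
  ]
}}

```text
clock: 17.3
position: [0.5051, -0.0677, 0.0974]
ee_rot: [0.0, 0.426, 0.905, 0.0]
force: [0.4, 0.3, 4.1]
grip_width: 0.139
gripper_force: 30.0
```

Call:
{"op": "servo_tool", "data": {
  "motion": [
    [-0.135,-0.12,0,0.35],
    [-0.13,-0.13,0,0.35],
    [-0.12,-0.135,0,0.35],
    [-0.115,-0.14,0,0.35],
    [-0.105,-0.15,0,0.35]
  ]
}}

```text
clock: 17.8
position: [0.4889, -0.0855, 0.0973]
ee_rot: [-0.0, 0.304, 0.953, -0.001]
force: [-3.8, -4.2, 7.0]
grip_width: 0.142
gripper_force: 30.0
```

Call:
{"op": "servo_tool", "data": {
  "motion": [
    [-0.1,-0.155,0,0.35],
    [-0.09,-0.16,0,0.35],
    [-0.085,-0.16,0,0.35],
    [-0.075,-0.165,0,0.35],
    [-0.065,-0.17,0,0.34],
    [0,0,0,0],
    [0,0,0,0]
  ]
}}

```text
clock: 18.5
position: [0.4787, -0.1052, 0.0973]
ee_rot: [-0.0, 0.179, 0.984, -0.0]
force: [-3.0, 0.1, 7.6]
grip_width: 0.136
gripper_force: 30.0
```

Call:
{"op": "servo_tool", "data": {
  "motion": [
    [0,0,0,0],
    [0,0,0,0],
    [0,0,0,0],
    [0,0,0,0],
    [0,0,0,0]
  ],
  "grip": 0.05
}}

```text
clock: 19.0
position: [0.4791, -0.105, 0.097]
ee_rot: [-0.0, 0.179, 0.984, -0.0]
force: [0.3, -0.6, -0.0]
grip_width: 0.471
gripper_force: 0.0
```

Call:
{"op": "servo_tool", "data": {
  "motion": [
    [0,0,0.2,0],
    [0,0,0.6,0],
    [0,0,1,0],
    [0,0,1,0],
    [0,0,1,0],
    [0,0,0.5,0],
    [-0.5,0.5,0,0],
    [-0.8,1,0,0],
    [-0.8,1,0,0],
    [-0.8,1,0,0],
    [-0.5,0.5,0,0],
    [0,0,0,0]
  ]
}}

```text
clock: 20.2
position: [0.391, -0.0035, 0.2033]
ee_rot: [-0.002, 0.178, 0.984, -0.0]
force: [0.3, -0.5, -0.4]
grip_width: 0.474
gripper_force: 0.0
```

```bash
python3 - <<'E'
from h import *
s=r.read_state(); print(s["position"],s["force"],s["clock"])
I,D=r.grab_frame("top");J,_=r.grab_frame("side")
a=cv2.resize(I[188:288,312:412],None,fx=4,fy=4,interpolation=cv2.INTER_CUBIC);b=cv2.resize(J[225:357,270:402],(400,400),interpolation=cv2.INTER_CUBIC)
cv2.imwrite("pics/end.png",np.hstack([a,b])[...,::-1])
h=cv2.cvtColor(I,cv2.COLOR_RGB2HSV)
for lo,hi,z,amin in(((0,0,215),(179,40,255),.082,25),((8,190,180),(16,255,255),.082,8),((0,120,60),(6,255,255),.115,8)):
    m=cv2.inRange(h,lo,hi);m[:,:315]=0;m[:,405:]=0;m[:195]=0;m[285:]=0;n,_,st,ce=cv2.connectedComponentsWithStats(m)
    for i in range(1,n):
        if st[i,4]>=amin: P=onplane("top",*ce[i],z);d=P[:2]-[.5618,-.1342];print(st[i,4],P.round(4),np.hypot(*d).round(4),np.degrees(np.arctan2(d[1],d[0])).round(1))
E
```

```text
[ 0.39101193 -0.00348262  0.20330344] [ 0.32860484 -0.51425594 -0.35131226] 20.2
36 [ 0.6288 -0.124   0.082 ] 0.0678 8.6
34 [ 0.6057 -0.1869  0.082 ] 0.0686 -50.2
38 [ 0.5863 -0.0697  0.082 ] 0.069 69.2
43 [ 0.518  -0.0814  0.082 ] 0.0686 129.7
42 [ 0.4954 -0.1454  0.082 ] 0.0673 -170.4
478 [ 0.4436 -0.0295  0.082 ] 0.1579 138.5
185 [ 0.4417 -0.0795  0.082 ] 0.1319 155.5
20 [ 0.4778 -0.1042  0.115 ] 0.0892 160.3
```

View pics/end.png

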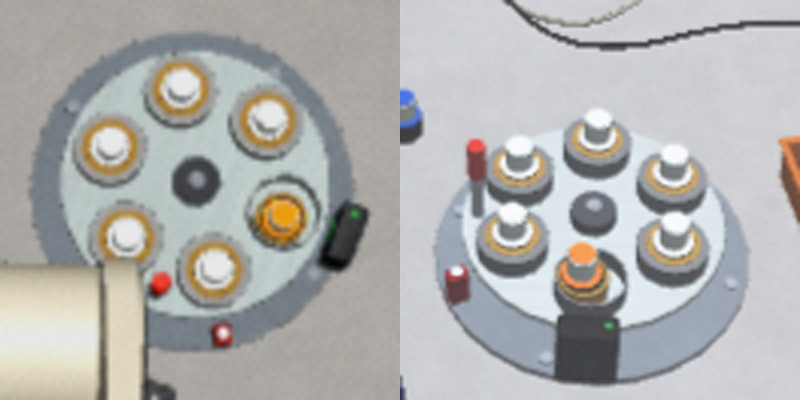

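The wheel is one click on. The orange cell is upright at the reader, at (282,218) in the top crop and (582,268) in the side crop. The white cells sit at the same 60° places, and the gripper is clear.

```bash
python3 -c "
from workcell import r
print(r.hand_in())"
```

```text
the job is handed in; nothing more can be done
None
```

The orange cell is seated upright in its collet, with the largest force seen about 8 N. I released it, turned the wheel one click counter-clockwise so the cell rests at the reader, and handed the job in at about 20 s.

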